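# Tip the fallen pipette-tip boxes back onto their bases

### The job

Two closed pipette-tip boxes were left standing wrongly on the gel bench: the blue-lidded one stands on its long side and the orange-lidded one on its short end. Push each one over with the fingers so that it tips onto its grey base and rests right way up, lid on top, about where it stood; do not lift or carry them and never tip one over onto its lid. Leave the green-lidded box, which is already right, and everything else on the bench alone.

Things in the scene. Friction and masses are not known exactly. Their poses are not given: they have to be found in the camera images.
- blue_box: Closed tip box, 0.13-0.25 kg: pale grey base, blue lid. Origin: its centre; +x points out through the lid, -x through the base (faces 25 mm off). Starts on its long side, z up: 50 x 122 x 84 mm in x, y, z. Pushed along its -x high on the lid face it tips (lower down it may slide); past balance (31 deg, some 45 mm of push at 75 mm height) it falls onto its base: +x up, centre 25 mm high.
- orange_box: Closed tip box, 0.13-0.25 kg: pale grey base, orange lid. Origin: its centre; +x points out through the lid, -x through the base (faces 25 mm off). Starts on its short end, z up: 50 x 84 x 122 mm in x, y, z. Pushed along its -x high on the lid face it tips (lower down it may slide); past balance (22 deg, some 45 mm of push at 110 mm height) it falls onto its base: +x up, centre 25 mm high.
- green_box: The third pipette-tip box, green lid, already right way up (122 x 84 mm, 50 mm high), towards the far side of the bench. Origin: centre of its underside, z up. To be left alone.
- tube_rack: Green rack of small tubes, 90 x 72 mm, 50 mm high, at the left. Origin: centre of its underside, z up. To be left alone.
- pipette: Grey and white pipette lying on the bench along its x axis, 268 mm long, 30 mm high, at the left. Origin: on the bench under its middle, z up. To be left alone.
- amber_bottle: Amber reagent bottle with blue cap, 60 mm diameter, 125 mm high, at the right. Origin: centre of its underside, z up. To be left alone.
- beaker: Clear beaker, 72 mm diameter, 90 mm high, at the right. Origin: centre of its underside, z up. To be left alone.
- white_jar: Small white jar with red cap, 56 mm diameter, 60 mm high, close in front of the robot. Origin: centre of its underside, z up. To be left alone.
Things that resemble listed ones, but are neither listed nor needed, are in the scene too. What is shaped like the orange_box but yellow is not meant. What is shaped like the blue_box but purple is not meant.

How it is judged:
At the end, for the whole second after the job is handed in: Blue- and orange-lidded boxes rest still on their bases on the bench, lid up within 5.7 degrees, centre 19 to 31 mm high and within 20 cm of its start; green-lidded box, tube rack, pipette, bottle, beaker and jar upright within 3 cm of their starts (angle between each of blue_box, orange_box's own x axis and vertical below 0.1 rad and height (world z) of blue_box between 0.019 and 0.031 m and distance of each of blue_box, orange_box from where it was at the start of the episode below 0.2 m and linear speed of each of blue_box, orange_box below 0.02 m/s and angular speed of each of blue_box, orange_box below 0.1 rad/s and height (world z) of orange_box between 0.019 and 0.031 m and angle between each of green_box, tube_rack, pipette, amber_bottle, beaker, white_jar's own z axis and vertical below 0.1 rad and distance of each of green_box, tube_rack, pipette, amber_bottle, beaker, white_jar from where it was at the start of the episode below 0.03 m); the robot touches nothing.
It fails at once if the blue- or orange-lidded box is lifted off the bench (height (world z) of blue_box above 0.066 m or height (world z) of orange_box above 0.083 m).
It fails at once if the blue- or orange-lidded box is tipped over onto its lid (angle between any of blue_box, orange_box's own x axis and vertical above 2.4 rad).
It fails at once if a bystander is shifted by more than 3 cm or knocked over (distance of any of green_box, tube_rack, pipette, amber_bottle, beaker, white_jar from where it was at the start of the episode above 0.03 m or angle between any of green_box, tube_rack, pipette, amber_bottle, beaker, white_jar's own z axis and vertical above 0.35 rad).
It also fails if it takes over 40 s, if anything falls off the work surface, if the arm or the gripper's body presses on something with over 40 N, if the wrist force passes 120 N, or if a joint passes its speed limit or range.

### The arm

A 6-joint arm with a two-finger parallel gripper is mounted at the origin on the work surface. World frame = base frame: x ahead of the robot, y to its left, z up, the work surface at z = 0. Lengths are in m, angles in rad, forces in N, time in s.
With the tool pointing down it reaches from about 0.35 to 0.8 m from the base axis. Payload 7.3 kg.
Tool frame: the origin (TCP) lies between the finger pads; the fingertips stand 25 mm ahead of it and the grasp point (between the pads) lies 6 mm ahead of it (r.tip_extent is the distance from the TCP to the fingertips, in m); z points along the fingers, y is the line along which they close (so a half turn about z gives the same grasp; the last joint's range is limited). The gripper opens to 85 mm and grips with 20 to 120 N. Pads are 22 mm wide; open, the fingers measure 114 mm over their backs; the gripper's body (76 mm by 85 mm) begins 54 mm behind the grasp point. The pads swing forward as they close: fully open they stand 13 mm farther back than shut.
Start: joints at [1.132, 0.342, 1.524, -0, 1.275, -0.146], TCP at [0.152, 0.503, 0.256] pointing down, gripper open.
Joint ranges: [-2.53, 2.53], [-0.77, 2.02], [0.04, 2.7], [-1, 4.14], [0.28, 2.66], [-3.11, 3.11]. Speed limits (rad/s): [2.57, 2.57, 3.14, 3.14, 3.14, 3.14].

### API

Orientations are given as a unit quaternion [x, y, z, w].
In Python, from workcell import r, command_gripper, optics gives the robot as it stands. The module is installed in compiled form; this text tells all that it offers. Calls block until the motion is done:
- r.reach(position, orientation): joint-space move of the TCP to a pose.
- r.move_straight(position, orientation=None, speed=0.15, max_force=None): straight line of the TCP; orientation=None keeps the orientation; speed is the mean speed in m/s. With max_force (N) it stops when the force on the tool has changed by that much, and returns True; else False.
- r.movej(angles): joint-space move.
- command_gripper(opening, force=None): finger opening in m; force is the grip in N (None keeps the last); returns when the fingers have stopped.
- r.hold(seconds).
- r.solve_ik(position, orientation): joint angles nearest the present ones, or None.
- r.read_state(): the state.
- optics.get_image(name): name is "side" or "top" or "wrist"; returns (picture, depth): 420x560x3 uint8, red, green, blue; 420x560 float32, m along the optical axis (not along the pixel's ray), 0 where there is no reading.
- optics.camera_model(name): a dict with "K" (3x3 intrinsics, pixels), "R" (3x3) and "t" (3): a world point X has camera coordinates R X + t; the wrist camera has in their place "tool_from_camera" (4x4, takes a point from camera to tool coordinates, whose origin is the TCP and whose axes are the flange's). Camera axes: x right, y down, z forward; pixel columns grow to the right and rows downward; lengths in m; the calibration is good to about 2 mm. A picture is of the moment at which its call begins: read the wrist's pose just before it. camera_model takes no time and is no camera call.
A pose or a line that the arm cannot do raises r.PlanningError and nothing moves.
- r.finish_job(): hands the job in; it is judged then, once.
The state is a dict: "time_s": time; "joint_positions": joint angles; "dq": joint speeds; "tau": joint torques, N m; "eef_pos": TCP position; "eef_rot": TCP orientation; "contact_force": force on the tool from outside, world axes, zero at the start; "torque": the same for the moment, N m; "grip_width": finger opening in m; "grip_force": force on a finger pad.
Only numpy, scipy, OpenCV 4.12 (cv2) and the standard library are available. Lean on these libraries where they do the work, as an engineer would, in place of code of your own. Each camera call takes 0.05 s, during which the arm holds its last target. There are 200 camera calls.

## Working session

There is one attempt and no reset: what is moved stays moved. The work goes in short steps, each a Python script; the robot and the scene stay as the last script left them, time stands still between calls to the robot, and variables do not carry over. Pictures are saved under pics/ and viewed, at most 10 in all, crops included, and the job is handed in when it is done.

```bash
mkdir -p pics; cat > h.py <<'E'
import numpy as np, cv2
from workcell import r, command_gripper, optics
def cloud(n):
    im,d=optics.get_image(n); c=optics.camera_model(n); K,R,t=map(np.array,(c["K"],c["R"],c["t"]))
    v,u=np.mgrid[:420,:560]; p=np.stack([(u-K[0,2])/K[0,0]*d,(v-K[1,2])/K[1,1]*d,d],-1)
    return im,d,(p-t)@R
E
python3 - <<'E'
from h import *
for n in("top","side"):
    im,d,P=cloud(n); np.savez(f"{n}.npz",im=im,d=d,P=P)
    cv2.imwrite(f"pics/{n}.png",im[...,::-1]); print(n,(d>0).mean(),P[0,0],P[-1,-1])
print(r.read_state()["time_s"])
E
```

```text
top 0.9960841836734694 [ 1.73026091  1.43507347 -0.74749963] [-0.00267251 -0.80140873  0.37245906]
side 0.9962457482993198 [0.00623656 0.12743181 0.70947295] [ 0.34617625 -0.8475773   0.10453368]
0.1
```

View pics/top.png

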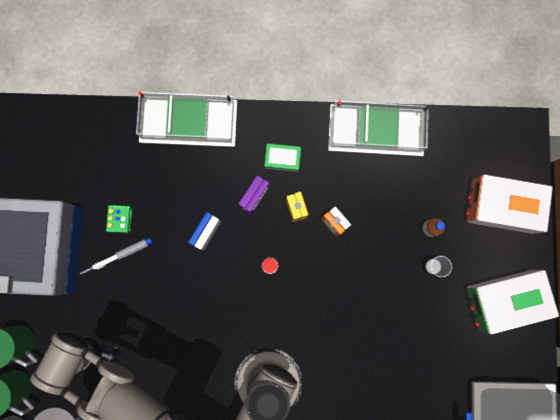

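View pics/side.png

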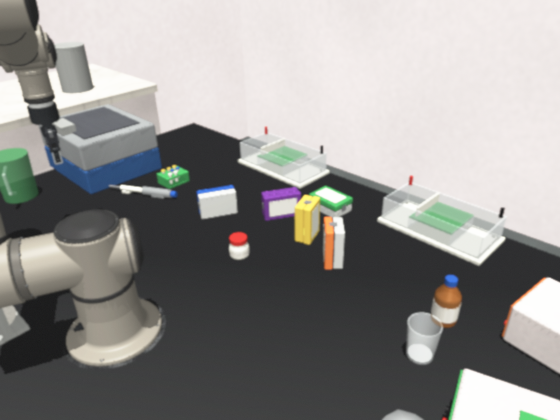

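The top view shows these candidates:
- Blue and white box at (204,231), standing on its long side. This is the blue_box.
- Purple box at (254,194), the lookalike.
- Orange and white box at (336,221), standing on its short end. This is the orange_box.
- Yellow box at (297,206), the lookalike. It is close to the orange one.
- Green-lidded box at (283,157), already upright.

The side view shows the same: blue (217,202), purple (282,204), yellow (307,220), orange (334,243). I choose blue (204,231) and orange (336,221), and will now measure them and check a crop.

```bash
python3 - <<'E'
from h import *
D=np.load("top.npz"); im,P=D["im"],D["P"]
hsv=cv2.cvtColor(im,cv2.COLOR_RGB2HSV)
for n,(u,v),h,hr,b in (("blue",(204,231),.084,(100,125),22),("orange",(336,221),.122,(3,18),20),("yellow",(297,206),.122,(22,35),20),("purple",(254,194),.084,(130,155),25)):
    w=np.s_[v-b:v+b,u-b:u+b]; p=P[w].reshape(-1,3); H=hsv[w].reshape(-1,3)
    top=abs(p[:,2]-h)<.012; q=p[top,:2]
    c,s,a=cv2.minAreaRect((q*1000).astype(np.float32))
    col=top&(H[:,0]>=hr[0])&(H[:,0]<=hr[1])&(H[:,1]>120)
    wh=top&(H[:,1]<60)&(H[:,2]>120)
    print(n,np.round(c),np.round(s),round(a,1),"z",np.median(p[top,2]).round(4),"col",col.sum(),p[col,:2].mean(0).round(3),"white",wh.sum(),p[wh,:2].mean(0).round(3))
for n,(u,v) in dict(jar=(270,266),green=(283,157),rack=(119,219),pip=(150,240),bottle=(434,227)).items(): print(n,P[v,u].round(3))
a=cv2.resize(im[180:270,180:360],None,fx=4.4,fy=4.4,interpolation=cv2.INTER_CUBIC)
cv2.imwrite("pics/crop.png",a[...,::-1])
from scipy.spatial.transform import Rotation as Ro
print(Ro.from_quat(r.read_state()["eef_rot"]).as_matrix().round(2))
E
```

```text
blue [510. 233.] [ 51. 122.] 61.5 z 0.0822 col 238 [0.516 0.245] white 284 [0.504 0.222]
orange [ 553. -214.] [83. 51.] 41.2 z 0.121 col 161 [ 0.544 -0.204] white 192 [ 0.561 -0.223]
yellow [599. -80.] [83. 51.] 19.2 z 0.1209 col 326 [ 0.599 -0.08 ] white 30 [ 0.599 -0.083]
purple [641.  68.] [ 51. 122.] 59.3 z 0.0826 col 507 [0.641 0.068] white 1 [0.599 0.063]
jar [0.396 0.003 0.059]
green [ 0.777 -0.032  0.046]
rack [0.545 0.528 0.043]
pip [0.476 0.424 0.015]
bottle [ 0.54  -0.545  0.099]
[[-0.96  0.29 -0.  ]
 [ 0.29  0.96 -0.  ]
 [ 0.   -0.   -1.  ]]
```

View pics/crop.png

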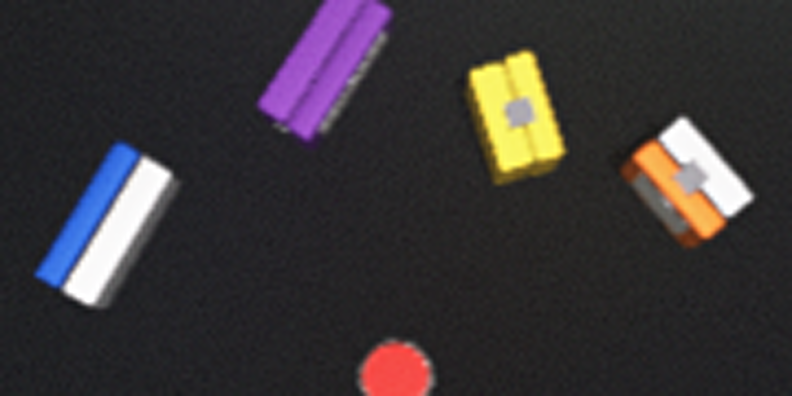

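The crop confirms both choices. The blue lid is on the left (far +y) side with its white base to the lower right. The orange lid faces the lower left with its base to the upper right. I'll push each from lid to base, blue first.

```bash
cat >> h.py <<'E'
from scipy.spatial.transform import Rotation as Ro
def push(c,d,htip,dist):
    d=np.array(d)/np.hypot(*d); face=np.array(c)-.025*d
    q0=np.array(r.read_state()["joint_positions"]); best=None
    at=lambda s,z:[*(face+s*d),z]
    for sg in(1,-1):
        x=np.array([*(sg*d),0]); z=np.array([0,0,-1.]); q=Ro.from_matrix(np.c_[x,np.cross(z,x),z]).as_quat()
        j=r.solve_ik(at(-.05,.25),q)
        if j is not None and (best is None or abs(np.array(j)-q0).max()<best[0]): best=(abs(np.array(j)-q0).max(),q)
    q=best[1]; z=htip+r.tip_extent
    r.reach(at(-.05,.25),q); r.move_straight(at(-.05,z),speed=.2)
    print("pre",r.read_state()["eef_pos"],r.tip_extent)
    r.move_straight(at(dist-.011,z),speed=.08); r.hold(.4)
    print("end",r.read_state()["eef_pos"],r.read_state()["contact_force"])
    r.move_straight(at(dist-.05,z),speed=.12); r.move_straight(at(dist-.05,.25),speed=.25)
def look(u,v,b,n):
    im,d,P=cloud("top"); w=np.s_[v-b:v+b,u-b:u+b]; p=P[w].reshape(-1,3); k=p[:,2]>.02; p=p[k]
    print("zmed/max",np.median(p[:,2]),p[:,2].max(),np.percentile(p[:,2],95),cv2.minAreaRect((p[p[:,2]>.04,:2]*1000).astype(np.float32)), "t",r.read_state()["time_s"])
E
python3 - <<'E'
from h import *
command_gripper(.03)
push((.510,.233),(-.477,-.879),.072,.065)
look(214,239,28,"b")
cv2.imwrite("pics/s1.png",optics.get_image("side")[0][...,::-1])
E
```

```text
pre [0.54635338 0.29950684 0.09828362] 0.025
end [0.49617156 0.20759384 0.09696698] [-0.142071    0.12975332 -0.61392362]
zmed/max 0.411315340268514 1.854415973225185 0.616380277972181 ((428.44537353515625, 133.53530883789062), (241.89784240722656, 146.53662109375), 42.928077697753906) t 6.3583
```

View pics/s1.png

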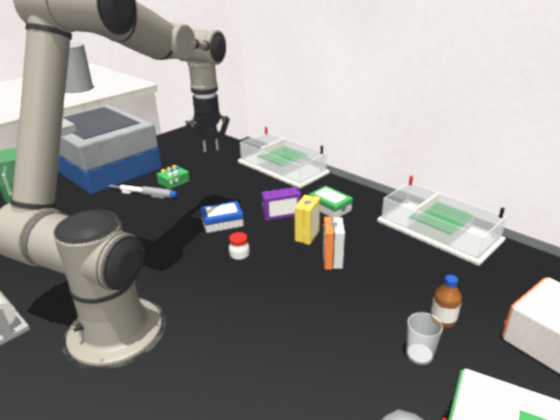

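The side view shows the blue box at (222,215) flat on its base with the lid on top, and everything else unmoved. Next is the orange box.

```bash
python3 - <<'E'
from h import *
push((.553,-.214),(.659,-.752),.105,.065)
j=np.array(r.read_state()["joint_positions"])
p=r.read_state()["eef_pos"]; r.move_straight([.42,-.2,.28],speed=.3)
im,d,P=cloud("top"); cv2.imwrite("pics/t2.png",cv2.resize(im[130:310,170:410],None,fx=3,fy=3)[...,::-1])
hsv=cv2.cvtColor(im,cv2.COLOR_RGB2HSV)
v,u=np.mgrid[:420,:560]
for n,a,b,c in(("blue",100,125,(214,239)),("orange",3,18,(350,205))):
    m=(hsv[...,0]>=a)&(hsv[...,0]<=b)&(hsv[...,1]>120)&(abs(u-c[0])<35)&(abs(v-c[1])<35)
    q=P[m]; print(n,m.sum(),q[:,2].min(),np.median(q[:,2]),q[:,2].max(),cv2.minAreaRect((q[q[:,2]>.04,:2]*1000).astype(np.float32)))
print(r.read_state()["time_s"])
E
```

```text
pre [ 0.50436073 -0.15746411  0.13087166] 0.025
end [ 0.57209515 -0.23574664  0.13007616] [ 0.20215386 -0.47077619 -0.26840996]
blue 460 -0.008551064594357215 0.048727475867568204 0.06146568611302668 ((476.69610595703125, 172.68869018554688), (84.66655731201172, 121.2171401977539), 61.35640335083008)
orange 458 -0.009820456822702097 0.04831897842415027 1.854415973225185 ((514.9249267578125, -172.0038299560547), (83.96217346191406, 419.4613037109375), 41.93682098388672)
12.2333
```

View pics/t2.png

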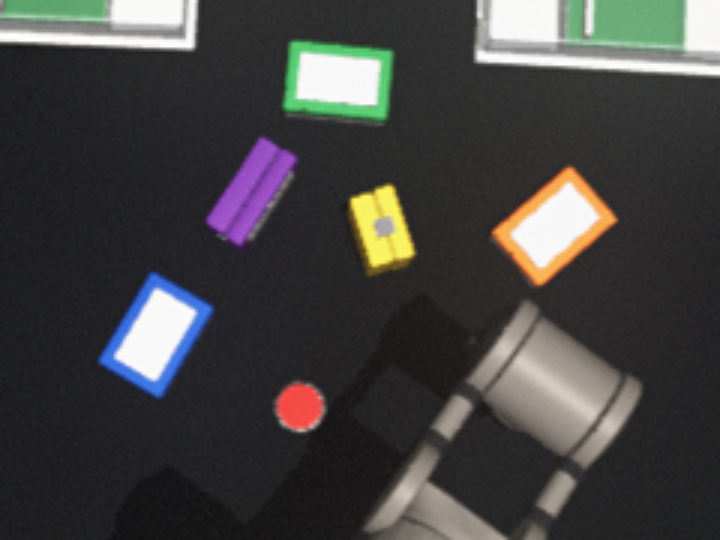

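The crop shows both boxes flat with the lid up: blue at (157,335), orange at (555,226), tops about 48 mm high. The neighbours are undisturbed and the arm is clear, so I'm handing the job in.

```bash
python3 -c "
from h import *
r.hold(.3); print(r.finish_job())"
```

```text
the job is handed in; nothing more can be done
None
```

I pushed the blue- and orange-lidded boxes over onto their bases; the last picture showed both lid up, within about 9 cm of where they stood, with no neighbour visibly disturbed, and I handed the job in at about 12.5 s; it returned no verdict.

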